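# Put the oil bottle away behind its drop bar

### The job

Put the yellow oil bottle away in its blue bay: swing the retaining bar with the red knob up and over until it stays open by itself, slide the bottle upright along the worktop into the bay until it just rests against the back stop, then bring the bar back down across the mouth into its keeper. The bottle is soft, full and open at the nozzle, so do not grip, lift or tip it: push it gently, low down. Do not shift the back stop (its clamp holds only lightly), and leave the tin, the steel specimen and the reference block where they are.

Things in the scene. Friction and masses are not known exactly. Their poses are not given: they have to be found in the camera images.
- oil_bottle: yellow plastic bottle, black nozzle, standing loose: body 46 mm in diameter, 102 mm high, neck above it 22 mm wide, nozzle tip at 139 mm; 0.10 to 0.22 kg. Origin at the centre of its underside, z up. It slides on the worktop but tips if pushed higher than about 30 mm; an upright gripper's body would meet its top first, so tilt the tool about 30 degrees, fingertips leading
- bay_mouth (a point): centre of the mouth of the screwed-down blue steel bay, on the worktop (no floor plate or sill). Bay frame: x into the bay (it faces the robot's right), y left, z up. Two cheeks 56 mm apart, 70 mm high (mouth corners rounded, 10 mm radius), x = -3 to 82 mm; front flanges reach y = +-51 mm (-67 mm on the right above z = 44 mm), feet 3 mm thick reach y = +-52 mm
- stop_face (a point): centre of the rubber face of the back stop in the bay, 31 mm above the worktop; frame as the bay's. An upright plate 52 mm wide, 3 to 59 mm high, on a stem clamped in the back wall; its face is 48 to 58 mm behind the mouth and slides back if pushed with more than about 12 N. The bottle is home when it touches this face, its axis 23 mm in front of it
- retaining_bar (a joint): angle of the steel bar, rad: 0 = down, level across the mouth in its keeper, 45 mm above the worktop and 8.5 mm in front of the mouth; grows as its free left end swings up and over to the right (seen facing the mouth), about an axis along the bay's x; 1.57 upright, 2.2 leaning right on its stop pin. Free hinge: it falls to the side it leans to. 0.08 kg, 5 mm thick, 12 mm wide
- bar_pivot (a point): pivot of the bar, on the right flange 45 mm above the worktop, 44 mm right of the bay's middle; frame as the bay's
- bar_knob (a point): middle of the red knob on the bar's free end, 114 mm from the pivot: a cylinder 18 mm in diameter, 20 mm long along the bar; with the bar down it is 70 mm left of the bay's middle, 45 mm high, and free all round. Its axes turn with the bar
- cotton_tin: round tin with green lid, 67 mm wide, 40 mm high, beyond the way to the bay; origin at the centre of its underside
- round_specimen: round dark steel specimen, 36 mm wide, 22 mm high, on the robot's side of the bay; origin at the centre of its underside
- reference_block: round bright steel reference block, 60 mm wide, 20 mm high, beyond the bay; origin at the centre of its underside
Things that resemble listed ones, but are neither listed nor needed, are in the scene too. There is more than one size of the part that bears bay_mouth; the job needs the larger.

How it is judged:
By the outcome, as a careful person would: the job done as asked, in the order asked, and still so for the second after the job is handed in, with the robot touching nothing.
It also fails if it takes over 67 s, if anything falls off the work surface, if the arm or the gripper's body presses on something with over 40 N, if the wrist force passes 120 N, or if a joint passes its speed limit or range.

### The arm

A 6-joint arm with a two-finger parallel gripper is mounted at the origin on a cart in front of the work surface, level with it; the furniture and walls round the work are solid. World frame = base frame: x ahead of the robot, y to its left, z up, the work surface at z = 0. Lengths are in m, angles in rad, forces in N, time in s.
With the tool pointing down it reaches from about 0.325 to 0.925 m from the base axis. Payload 3.1 kg.
Tool frame: the origin (TCP) lies on the mounting face of the last link; the fingertips stand env.finger_overhang ahead of it and the grasp point (between the pads) lies 155 mm ahead of it (env.finger_overhang is the distance from the TCP to the fingertips, in m); z points along the fingers, y is the line along which they close (so a half turn about z gives the same grasp; the last joint's range is limited). The gripper opens to 85 mm and grips with 20 to 120 N. Pads are 22 mm wide; open, the fingers measure 114 mm over their backs; the gripper's body (76 mm by 85 mm) begins 54 mm behind the grasp point. The pads swing forward as they close: fully open they stand 13 mm farther back than shut.
Start: joints at [1.012, 0.217, 1.613, -0, 1.311, -0.112], TCP at [0.27, 0.564, 0.405] pointing down, gripper open.
Joint ranges: [-2.75, 2.75], [-0.78, 2.1], [0.31, 2.55], [-1.13, 4.27], [0.13, 2.63], [-2.58, 2.58]. Speed limits (rad/s): [2.79, 2.79, 3.14, 3.14, 3.14, 3.14].

### API

Orientations are given as a unit quaternion [x, y, z, w].
In Python, from cell import env gives the robot as it stands. The module is installed in compiled form; this text tells all that it offers. Calls block until the motion is done:
- env.move_to(position, orientation): joint-space move of the TCP to a pose.
- env.move_linear(position, attitude=None, feed=0.15, contact_N=None): straight line of the TCP; attitude=None keeps the orientation; feed is the mean speed in m/s. With contact_N (N) it stops when the force on the tool has changed by that much, and returns True; else False.
- env.set_joints(angles): joint-space move.
- env.ungrasp() and env.grasp(grip_force=None): open the fingers fully, or close them until they stop; grip_force is the grip in N (None keeps the last).
- env.pause(seconds).
- env.inverse_kinematics(position, orientation): joint angles nearest the present ones, or None.
- env.read_camera(name): name is "side" or "top"; returns a dict with "image" (384x512x3 uint8, blue, green, red), "camera_matrix" (3x3 intrinsics, pixels), "k1" (the pictures are not rectified: a ray, as slopes to the right and down, at radius r is drawn at 1 + k1 r^2 times it, then the intrinsics apply), "R" (3x3) and "t" (3): a world point X has camera coordinates R X + t. Camera axes: x right, y down, z forward; pixel columns grow to the right and rows downward; lengths in m; the calibration is good to about 2 mm. A picture is of the moment at which its call begins. There is no depth.
A pose or a line that the arm cannot do raises env.PlanningError and nothing moves.
- env.job_done(): hands the job in; it is judged then, once.
Readings, each from a call of its own:
- env.read_time(): time.
- env.read_joint_positions(): joint angles.
- env.read_qd(): joint speeds.
- env.read_effort(): joint torques, N m.
- env.read_position(): TCP position.
- env.read_orientation(): TCP orientation.
- env.read_wrist_force(): force on the tool from outside, world axes, zero at the start.
- env.read_torque(): the same for the moment, N m.
- env.read_gripper_width(): opening from 0.0 (shut) to 1.0 (fully open).
- env.read_grasp_force(): force on a finger pad.
Only numpy, scipy, OpenCV 4.12 (cv2) and the standard library are available. Lean on these libraries where they do the work, as an engineer would, in place of code of your own. Each camera call takes 0.05 s, during which the arm holds its last target. There are 200 camera calls.

## Working session

There is one attempt and no reset: what is moved stays moved. The work goes in short steps, each a Python script; the robot and the scene stay as the last script left them, time stands still between calls to the robot, and variables do not carry over. Pictures are saved under pics/ and viewed, at most 12 in all, crops included, and the job is handed in when it is done.

```bash
mkdir -p pics
cat > h.py <<'E'
import numpy as np, cv2
from cell import env
from scipy.spatial.transform import Rotation as Rot
def snap(n,f=None):
    c=env.read_camera(n)
    if f: cv2.imwrite('pics/'+f,c["image"])
    return c
def und(c,px):
    K=c["camera_matrix"];px=np.atleast_2d(px).astype(float)
    return cv2.undistortPoints(px[:,None],np.array(K,float),np.array([c["k1"],0,0,0,0.]))[:,0]
def ray(c,px):
    d=np.c_[und(c,px),np.ones(len(np.atleast_2d(px)))]@np.array(c["R"])
    return -np.array(c["R"]).T@c["t"], d
def onplane(c,px,z):
    o,d=ray(c,px); return o+d*((z-o[2])/d[:,2])[:,None]
def proj(c,X):
    p,_=cv2.projectPoints(np.atleast_2d(X).astype(float),cv2.Rodrigues(np.array(c["R"]))[0],np.array(c["t"],float),np.array(c["camera_matrix"],float),np.array([c["k1"],0,0,0,0.]))
    return p[:,0]
def tri(c1,p1,c2,p2):
    o1,d1=ray(c1,p1);o2,d2=ray(c2,p2)
    A=np.c_[d1[0],-d2[0]];s=np.linalg.lstsq(A,o2-o1,rcond=None)[0]
    a=o1+s[0]*d1[0];b=o2+s[1]*d2[0];return (a+b)/2,np.linalg.norm(a-b)
E
python3 - <<'E'
from h import *
a=snap("top","top0.png");b=snap("side","side0.png")
for c in(a,b):
    print(c["k1"],np.round(c["camera_matrix"],1).tolist(),np.round(-np.array(c["R"]).T@c["t"],3),np.round(c["R"],2).tolist())
print(env.finger_overhang,env.read_orientation(),env.read_time())
E
```

```text
-0.11171864227095882 [[405.9, 0.0, 254.2], [0.0, 405.9, 194.8], [0.0, 0.0, 1.0]] [0.53  0.097 0.943] [[-0.02, -1.0, -0.03], [-1.0, 0.02, -0.05], [0.05, 0.03, -1.0]]
-0.0367618864048563 [[393.6, 0.0, 254.5], [0.0, 393.6, 187.3], [0.0, 0.0, 1.0]] [-0.142  0.288  0.471] [[-0.21, -0.98, 0.01], [-0.47, 0.09, -0.88], [0.85, -0.19, -0.48]]
0.1734 [ 2.21547067e-01  9.75149070e-01 -1.02828652e-03 -3.61075938e-04] 0.1
```

View pics/top0.png

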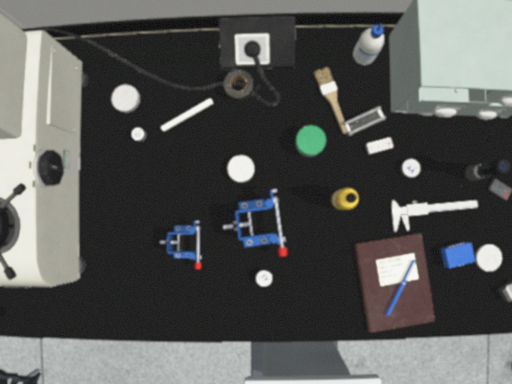

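View pics/side0.png

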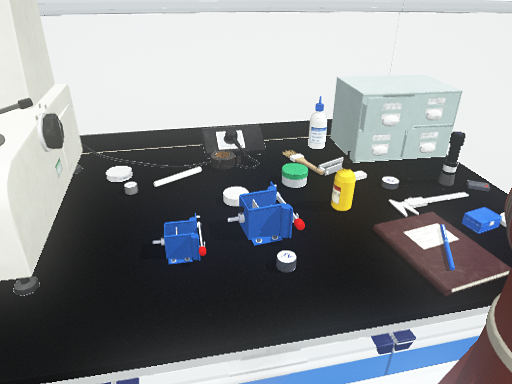

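Run:
```python
from h import *
a=cv2.imread('pics/top0.png');b=cv2.imread('pics/side0.png')
A=cv2.resize(a[180:265,215:365],None,fx=5,fy=5,interpolation=cv2.INTER_CUBIC)[:, :750]
cv2.imwrite('pics/ctop.png',A)
B=cv2.resize(b[160:260,220:370],None,fx=5,fy=5,interpolation=cv2.INTER_CUBIC)
cv2.imwrite('pics/cside.png',B)
ca=snap("top");cb=snap("side")
def blobs(im,lo,hi):
    m=cv2.inRange(cv2.cvtColor(im,cv2.COLOR_BGR2HSV),lo,hi)
    n,l,s,ce=cv2.connectedComponentsWithStats(m)
    return [(s[i].tolist(),np.round(ce[i],1).tolist()) for i in range(1,n) if s[i,4]>15]
for nm,c in(("top",ca),("side",cb)):
    im=c["image"]
    print(nm,"red",blobs(im,(0,150,120),(6,255,255)));print("yel",blobs(im,(18,120,60),(34,255,255)));print("blue",blobs(im,(105,120,50),(125,255,255)));print("grn",blobs(im,(60,120,50),(85,255,255)))
```

```text
top red [([279, 247, 9, 10, 72], [282.8, 251.8]), ([195, 263, 7, 7, 42], [197.8, 265.7])]
yel [([336, 187, 24, 24, 387], [346.5, 198.6])]
blue [([372, 23, 13, 14, 117], [377.3, 29.8]), ([234, 190, 45, 58, 832], [255.5, 221.9]), ([166, 221, 30, 40, 490], [180.4, 241.5]), ([440, 241, 35, 28, 686], [457.9, 255.1]), ([386, 284, 18, 31, 130], [394.8, 298.7])]
grn [([295, 125, 32, 29, 683], [310.8, 139.3])]
side red [([295, 219, 10, 10, 57], [300.1, 223.0]), ([200, 247, 6, 7, 33], [202.4, 249.6])]
yel [([331, 168, 25, 43, 708], [344.2, 188.9])]
blue [([316, 96, 8, 15, 66], [319.2, 105.5]), ([239, 181, 54, 65, 2287], [265.5, 216.2]), ([462, 207, 40, 27, 734], [481.0, 219.6]), ([163, 212, 38, 53, 1425], [181.5, 240.5]), ([441, 225, 7, 15, 34], [443.0, 233.4]), ([444, 241, 11, 29, 147], [448.8, 255.2]), ([394, 330, 22, 11, 74], [402.8, 334.3]), ([242, 334, 237, 50, 3788], [377.3, 363.7]), ([395, 343, 17, 8, 56], [402.8, 346.2]), ([117, 378, 21, 6, 73], [128.2, 381.5])]
grn [([282, 163, 26, 17, 365], [294.2, 170.7])]
```

View pics/ctop.png

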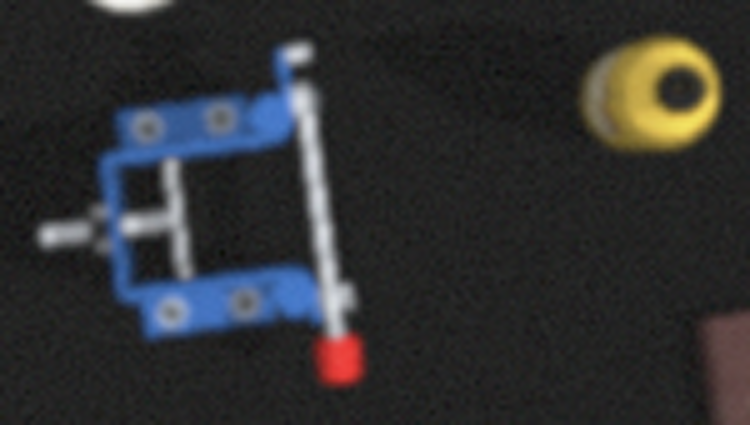

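View pics/cside.png

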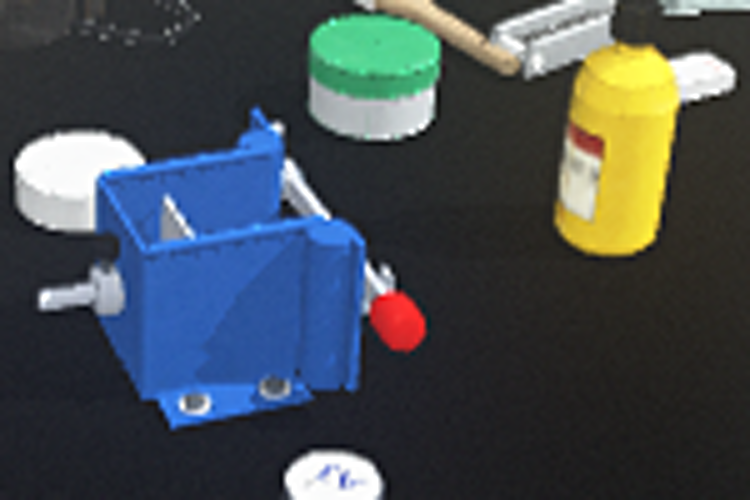

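Run:
```python
from h import *
a=snap("top");b=snap("side")
T=lambda u,v:(215+u/5-.4,180+v/5-.4)
S=lambda u,v:(220+u/5-.4,160+v/5-.4)
K,e=tri(a,(282.8,251.8),b,(300.1,223.0));print("knob tri",K,e,"z45",onplane(a,(282.8,251.8),.045), onplane(b,(300.1,223.0),.045))
bolts=onplane(a,[T(147,128),T(221,119),T(171,313),T(245,303)],.005);print("bolts\n",bolts.round(4))
ex=(bolts[1]-bolts[0]+bolts[3]-bolts[2])[:2];ex/=np.linalg.norm(ex)
ey2=(bolts[2]+bolts[3]-bolts[0]-bolts[1])[:2];print("mouthward",ex,"near",ey2/np.linalg.norm(ey2))
bar=onplane(a,[T(305,110),T(335,330)],.051);d=(bar[1]-bar[0])[:2];print("bar",bar.round(4),d/np.linalg.norm(d))
print("pivot",onplane(a,T(303,98),.05))
print("stop top",onplane(a,[T(175,160),T(187,275)],.059).round(4))
print("cheek top z70 far/near inner",onplane(a,[T(110,158),T(128,293)],.07).round(4))
print("bottle nozzle",[onplane(a,T(680,88),z).round(4) for z in(.11,.125,.139)])
im=b["image"]
m=cv2.inRange(cv2.cvtColor(im,cv2.COLOR_BGR2HSV),(18,120,60),(34,255,255))
# body columns at several rows
for r in range(170,212,3):
    x=np.where(m[r,320:370])[0]+320
    if len(x):print(r,x[0],x[-1],end="; ")
m=cv2.inRange(cv2.cvtColor(a["image"],cv2.COLOR_BGR2HSV),(15,70,60),(36,255,255));ct=max(cv2.findContours(m,0,1)[0],key=len)
print("top yellow",cv2.boundingRect(ct),cv2.minEnclosingCircle(ct))
for n,px,z,c in(("tin",(310.8,139.3),.04,a),("spec",(264,278),.022,a),("ref",(241,168),.02,a)):print(n,onplane(c,px,z).round(3))
```

```text
knob tri [0.45210286 0.0647361  0.04815979] 0.0029730796008761587 z45 [[0.45230523 0.06603668 0.045     ]] [[0.45618935 0.06160522 0.045     ]]
bolts
 [[0.5576 0.1523 0.005 ]
 [0.5612 0.118  0.005 ]
 [0.472  0.1425 0.005 ]
 [0.4762 0.1083 0.005 ]]
mouthward [ 0.11149985 -0.99376445] near [-0.99357456 -0.11317944]
bar [[0.563  0.08   0.051 ]
 [0.4664 0.0686 0.051 ]] [-0.99314567 -0.11688315]
pivot [[0.56830646 0.08075284 0.05      ]]
stop top [[0.5419 0.1372 0.059 ]
 [0.4918 0.1327 0.059 ]]
cheek top z70 far/near inner [[0.543  0.1647 0.07  ]
 [0.4849 0.1578 0.07  ]]
bottle nozzle [array([[ 0.5671, -0.0731,  0.11  ]]), array([[ 0.5664, -0.07  ,  0.125 ]]), array([[ 0.5658, -0.0671,  0.139 ]])]
170 338 351; 173 336 353; 176 335 354; 179 334 355; 182 334 355; 185 336 354; 188 341 354; 191 341 353; 194 340 353; 197 340 352; 200 331 352; 203 331 351; 206 332 350; 209 335 348; top yellow (325, 92, 21, 42) ((337.0714416503906, 113.21428680419922), 21.315269470214844)
tin [[ 0.702 -0.002  0.04 ]]
spec [[0.392 0.109 0.022]]
ref [[0.643 0.157 0.02 ]]
```

Candidates: bays are the large one (258,222) and the small one (182,242), with red knobs at (283,252) and (198,266). Bottles are the yellow one (346,198) and the white one with a blue cap (370,45). Among round things, white/steel discs (241,168), (125,97), (138,134), (411,168), (488,258) and (264,278) could be taken for the specimen or the block. I choose the large bay with knob (283,252) and the yellow bottle. The crops confirm both: bar down in its keeper, pivot on the far flange at (275,200), stop plate at about (250,223).

```bash
cat >> h.py <<'E'
EX=np.array([-.1145,.9934,0]);EY=np.array([-.9934,-.1145,0]);EZ=np.array([0,0,1.])
M=np.array([.5218,.0825,0])          # bay mouth
B=lambda x,y,z=0: M+x*EX+y*EY+z*EZ
bay=lambda X: np.array([(np.asarray(X)-M)@EX,(np.asarray(X)-M)@EY,X[2]])
def quat(z,y):   # tool z direction, closing direction
    z=z/np.linalg.norm(z);y=y-z*(y@z);y=y/np.linalg.norm(y)
    return Rot.from_matrix(np.c_[np.cross(y,z),y,z]).as_quat()
QD=quat(-EZ,EX)
KN=np.array([.4525,.0652,.045])
PIV=KN-.114*EY
RG=.117; DEP=.155+.009
def knobtcp(th,up=0): return PIV+RG*(np.cos(th)*EY+np.sin(th)*EZ)+(DEP+up)*EZ
E
python3 - <<'E'
from h import *
a=snap("top");b=snap("side")
o=-np.array(b["R"]).T@b["t"]
p=onplane(b,(341.4,211.5),0)[0];d=(p-o)[:2];d/=np.linalg.norm(d);print("bottle side",p[:2]+.023*d)
for z,px in((.0,(341.3,203)),):pass
# top: yellow shoulder contour right/top/bottom edges
m=cv2.inRange(cv2.cvtColor(a["image"],cv2.COLOR_BGR2HSV),(18,100,60),(34,255,255))[180:215,325:370]
ys,xs=np.where(m);print("top bbox",xs.min()+325,xs.max()+325,ys.min()+180,ys.max()+180)
print("edge z.09",onplane(a,(360,198),.09),"rows",onplane(a,[(350,187),(350,211)],.09))
q=env.read_joint_positions()
for th in np.linspace(0,2.1,5):
    j=env.inverse_kinematics(knobtcp(th),QD);print(th,None if j is None else np.round(j,2))
print(bay(KN),bay(PIV))
# push poses
for x,y in((-.21,-.04),(-.16,-.027),(-.06,0),(0,0)):
    Z=-EZ*np.cos(np.radians(30))+EX*.5
    for s in(1,-1):
        j=env.inverse_kinematics(B(x,y,.013)-Z*.1734,quat(Z,s*EY));print(x,s,None if j is None else np.round(j,2))
E
```

```text
bottle side [ 0.56524949 -0.07852905]
top bbox 331 359 187 210
edge z.09 [[ 0.56590256 -0.09699209  0.09      ]] rows [[ 0.58946039 -0.07651319  0.09      ]
 [ 0.53898339 -0.07508154  0.09      ]]
0.0 [-0.01  0.13  2.13 -0.    0.87 -1.7 ]
0.525 [-0.01  0.06  2.08 -0.    1.01 -1.69]
1.05 [ 0.    0.08  1.95 -0.    1.1  -1.68]
1.5750000000000002 [ 0.01  0.18  1.81 -0.    1.15 -1.67]
2.1 [ 0.02  0.32  1.67 -0.    1.15 -1.66]
[-0.00925097  0.07082347  0.045     ] [-0.00925097 -0.04317126  0.045     ]
-0.21 1 [-0.53  0.6   1.63  0.43  1.27  2.29]
-0.21 -1 [-0.53  0.6   1.63  0.43  1.27 -0.85]
-0.16 1 [-0.48  0.54  1.73  0.46  1.22  2.31]
-0.16 -1 [-0.48  0.54  1.73  0.46  1.22 -0.83]
-0.06 1 [-0.36  0.44  1.89  0.52  1.12  2.37]
-0.06 -1 [-0.36  0.44  1.89  0.52  1.12 -0.77]
0 1 [-0.26  0.41  1.93  0.56  1.08  2.43]
0 -1 [-0.26  0.41  1.93  0.56  1.08 -0.71]
```

Run:
```python
from h import *
ch=lambda s:print(s,round(env.read_time(),2),"F",np.round(env.read_wrist_force(),1),"w",round(env.read_gripper_width(),3),"g",round(env.read_grasp_force(),1))
env.move_to(knobtcp(0,.09),QD);ch("above")
if env.move_linear(knobtcp(0),QD,.12,contact_N=8): ch("CONTACT");raise SystemExit
ch("at knob")
env.grasp(20);ch("gripped")
p=env.read_position();F=env.read_wrist_force();print("err",p-knobtcp(0),"F.ex",F@EX)
snap("side","g_side.png")
```

```text
above 2.35 F [-0.7  0.7 -0.8] w 0.998 g 0.0
at knob 3.25 F [ 0.5 -0.3  0.5] w 1.0 g 0.0
gripped 3.88 F [-0.8  5.3  2.6] w 0.195 g 21.8
err [1.82782461e-05 7.29451946e-04 3.52506177e-04] F.ex 5.365317624420723
```

View pics/g_side.png

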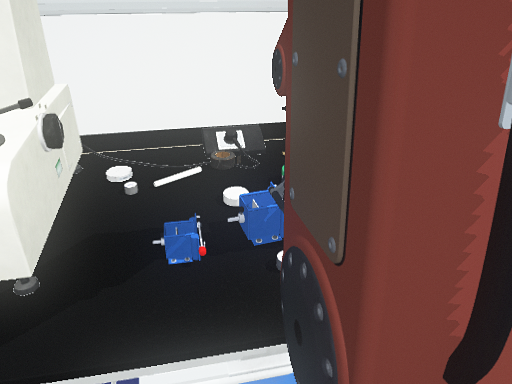

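The arm hides the bay mouth here, with the small bay still at (182,242). The opening of 0.195 (about 17 mm) means the knob is gripped, so I swing the bar.

Run:
```python
from h import *
mx=0
for i,th in enumerate(np.linspace(0,2.1,9)[1:]):
    env.move_linear(knobtcp(th)+.001*EX,QD,.12)
    F=env.read_wrist_force();print(round(th,2),round(env.read_time(),2),np.round(F,1),round(env.read_gripper_width(),3))
    if np.linalg.norm(F)>50: print("STOP");raise SystemExit
env.ungrasp()
env.move_linear(knobtcp(2.1,.1),QD,.2)
print(env.read_time())
snap("top","open_top.png");
```

```text
0.26 4.33 [ 1.5  2.4 -1.2] 0.201
0.52 4.74 [ 1.7  3.7 -1.9] 0.199
0.79 5.15 [ 1.   4.5 -2.7] 0.2
1.05 5.56 [-0.5  4.7 -0.9] 0.199
1.31 5.97 [-2.1  4.6  1.2] 0.198
1.58 6.38 [-1.2  5.1  2.4] 0.197
1.84 6.78 [-0.9  5.3  3.5] 0.2
2.1 7.19 [0.8 5.7 3.4] 0.198
8.5083
```

View pics/open_top.png

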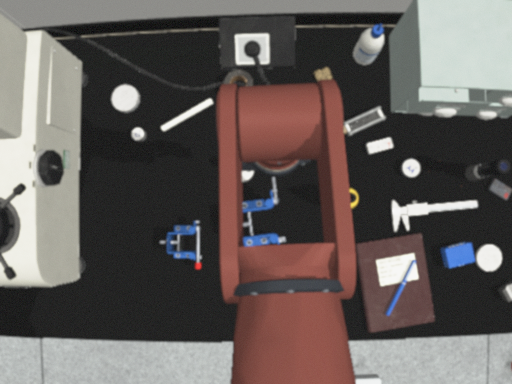

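The bar stands open, now leaning at (275,190), and the bottle is untouched at (353,198). I push stage 1 towards the bay's centre line.

```bash
cat >> h.py <<'E'
def tooldir(d,deg=30): return -EZ*np.cos(np.radians(deg))+d*np.sin(np.radians(deg))
def tip(P,d,deg=30):   # TCP pose with closed fingertips at P, leaning, leading along d
    Z=tooldir(d,deg); return P-Z*env.finger_overhang, quat(Z,-np.cross(EZ,d)*-1 if 0 else np.cross(d,EZ))
OFF=.0325  # tip centre to bottle axis in contact
E
python3 - <<'E'
from h import *
bot=np.array([.5650,-.0745,0]);tgt=B(-.055,0)
d=tgt-bot;L=np.linalg.norm(d);d/=L
print(bay(bot),L)
env.grasp(20)
zt=.013*EZ
P,Q=tip(bot-(OFF+.02)*d+zt,d)
print(env.inverse_kinematics(P,Q).round(2))
env.move_to(P+.19*EZ,Q);print(env.read_time())
if env.move_linear(P,Q,.12,contact_N=6):print("CONTACT",env.read_position()-P);raise SystemExit
print(env.read_time(),env.read_wrist_force().round(2))
P1,_=tip(bot-(OFF+.001)*d+zt,d);env.move_linear(P1,Q,.06)
P2,_=tip(tgt-OFF*d+zt,d)
print(env.move_linear(P2,Q,.035,contact_N=5),env.read_wrist_force().round(2),env.read_position()-P2)
snap("side","p1_side.png");env.move_linear(P2-.03*d,Q,.1);c=snap("top","p1_top.png");print(env.read_time())
E
python3 -c "
import cv2,numpy as np
a=cv2.imread('pics/p1_side.png')[110:260,200:400];b=cv2.imread('pics/p1_top.png')[150:300,200:400]
cv2.imwrite('pics/p1.png',cv2.resize(np.hstack([a,b]),None,fx=2,fy=2,interpolation=cv2.INTER_CUBIC))"
```

```text
[-0.1609102  -0.02493838  0.        ] 0.10881166424262612
[-0.5   0.64  1.56  0.35  1.36 -0.99]
10.225
11.9583 [-0.45 -0.15 -0.37]
False [ 0.14 -0.53 -0.74] [ 3.40134220e-05 -6.88044096e-05  1.33386091e-05]
16.2583
```

View pics/p1.png

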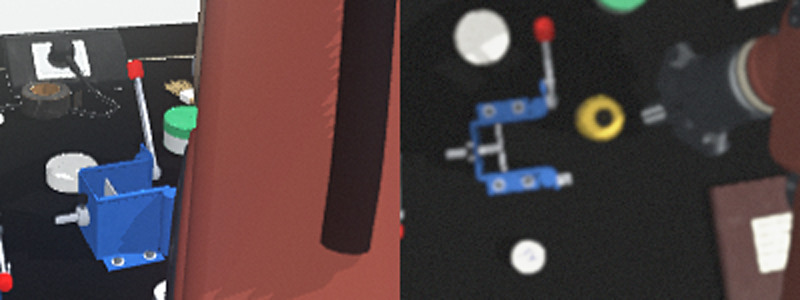

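The bottle stands upright at about top pixel (301,208), in front of the open bay. It looks short of the centre line, so I measure it.

```bash
cat >> h.py <<'E'
def bottle(c):
    hsv=cv2.cvtColor(c["image"],cv2.COLOR_BGR2HSV)
    m=cv2.inRange(hsv,(18,100,60),(34,255,255));n,l,s,ce=cv2.connectedComponentsWithStats(m)
    s[0,4]=0
    # ignore the wooden brush etc: nearest to the path (bay x<.06)
    i=int(np.argmax(s[:,4]));x,y,w,h,_=s[i]
    nz=(l==i).astype(np.uint8)
    ct=max(cv2.findContours(nz,cv2.RETR_EXTERNAL,cv2.CHAIN_APPROX_NONE)[0],key=len)[:,0]
    # body axis between near edges: silhouette rays vs cylinder r=23mm, z 0..0.09 -> tangent rows in x
    lo=onplane(c,(x+w/2-.5,y-.5),.085)[0];hi=onplane(c,(x+w/2-.5,y+h-.5),.085)[0]
    sub=hsv[y:y+h,x:x+w,2]; yy,xx=np.where((sub<55)&(cv2.distanceTransform(cv2.copyMakeBorder(np.ones((h,w),np.uint8),1,1,1,1,0),2,3)[1:-1,1:-1]>5))
    nozz=(xx.mean()+x,yy.mean()+y) if len(xx) else None
    return (x,y,w,h),(lo+hi)/2,nozz,None if nozz is None else onplane(c,nozz,.118)[0]
E
python3 - <<'E'
from h import *
c=snap("top");bb,mid,nz,pn=bottle(c);print(bb,mid.round(4),"bay",bay(mid).round(4),nz,pn, None if pn is None else bay(pn).round(4))
T=lambda u,v:(200+(u-400)/2,150+v/2)
bo=onplane(c,[T(488,112),T(518,107),T(499,185),T(529,181)],.005);print([bay(x).round(4) for x in bo])
print("tip", bay(env.read_position()+Rot.from_quat(env.read_orientation()).as_matrix()[:,2]*env.finger_overhang).round(4), "seen",bay(onplane(c,T(644,116),.02)[0]).round(4))
E
```

```text
(np.int32(287), np.int32(197), np.int32(26), np.int32(24)) [0.5463 0.0305 0.085 ] bay [-0.0545 -0.0184  0.085 ] (np.float64(301.5), np.float64(208.5)) [0.54556527 0.02903357 0.118     ] [-0.0558 -0.0175  0.118 ]
[array([ 0.0655, -0.0417,  0.005 ]), array([ 0.0303, -0.0429,  0.005 ]), array([0.0638, 0.0434, 0.005 ]), array([0.0289, 0.0433, 0.005 ])]
tip [-0.1158 -0.0142  0.0129] seen [-0.1104 -0.0133  0.02  ]
```

The bottle rolled off the finger's face: it is at bay (-55,-18) mm and still free of the mouth. I will use short strokes, re-aiming by camera between them.

```bash
cat >> h.py <<'E'
def where():
    c=env.read_camera("top");bb,mid,nz,pn=bottle(c)
    b=bay(mid) if pn is None else (bay(mid)+bay(pn))/2
    return np.array([b[0],b[1]]),bb,c
def tippos(): return env.read_position()+Rot.from_quat(env.read_orientation()).as_matrix()[:,2]*env.finger_overhang
def stroke(b,tgt,maxlen,clear=.014,contact=5,feed=.035,back=.014):
    u=np.array(tgt)-b;L=np.linalg.norm(u);u/=L;L=min(L,maxlen)
    d=u[0]*EX+u[1]*EY;zt=.013*EZ
    P0,Q=tip(B(*(b-(OFF+clear)*u))+zt,d);P1,_=tip(B(*(b+(L-OFF)*u))+zt,d)
    r=env.move_linear(P0,Q,.08,contact_N=8)
    if r: print("unexpected contact",bay(tippos()));return r
    r=env.move_linear(P1,Q,feed,contact_N=contact);p=env.read_position();F=env.read_wrist_force()
    env.move_linear(p-back*d,Q,.08)
    print("stroke u",u.round(2),"L",round(L,4),"hit",r,"F",(F@EX).round(2),"tip",bay(p+Rot.from_quat(Q).as_matrix()[:,2]*env.finger_overhang).round(4),"t",round(env.read_time(),2))
    return r
E
python3 - <<'E'
from h import *
b,bb,_=where();print(b.round(4),bb)
for k in range(2):
    if stroke(b,(-.028,.001),.018): break
    b,bb,c=where();print(b.round(4),bb)
cv2.imwrite("pics/p2.png",cv2.resize(c["image"][130:290,200:400],None,fx=3,fy=3))
E
```

```text
[-0.0551 -0.0179] (np.int32(287), np.int32(197), np.int32(26), np.int32(24))
stroke u [0.82 0.57] L 0.018 hit False F -0.16 tip [-0.067  -0.0262  0.013 ] t 18.77
[-0.0405 -0.0072] (np.int32(282), np.int32(203), np.int32(25), np.int32(24))
stroke u [0.84 0.55] L 0.0149 hit False F -0.26 tip [-0.0552 -0.0168  0.013 ] t 20.38
[-0.0284  0.0014] (np.int32(277), np.int32(208), np.int32(24), np.int32(24))
```

View pics/p2.png

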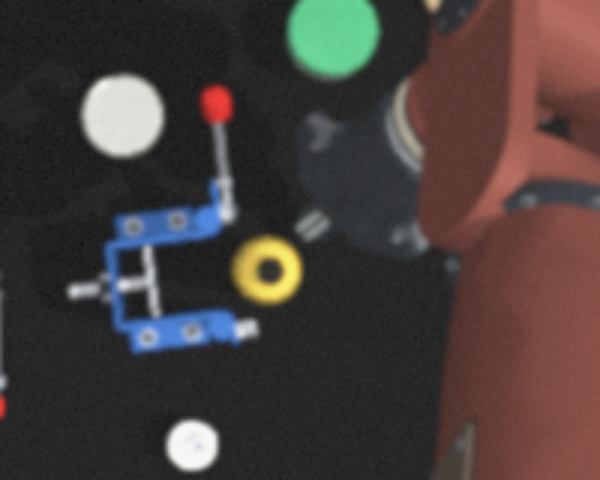

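The bottle is centred at bay (-28,+1), crop pixel (267,270), and upright. The bar is open at (217,104) and nothing else has moved. Next I push straight in.

Run:
```python
from h import *
b,bb,_=where()
r=stroke(b,(.035,0),.022);b,bb,c=where();print(b.round(4),bb)
if not r and abs(b[1])<.006:
    r=stroke(b,(.04,0),.02,contact=4);b,bb,c=where();print(b.round(4),bb)
cv2.imwrite("pics/p3.png",cv2.resize(c["image"][160:280,210:370],None,fx=4,fy=4))
```

```text
stroke u [ 1.   -0.03] L 0.022 hit False F 0.43 tip [-0.0389  0.002   0.013 ] t 23.13
[-0.0072  0.002 ] (np.int32(267), np.int32(210), np.int32(24), np.int32(23))
stroke u [ 1.   -0.04] L 0.02 hit False F 0.34 tip [-0.0197  0.0025  0.013 ] t 24.88
[0.0117 0.0011] (np.int32(258), np.int32(211), np.int32(24), np.int32(22))
```

View pics/p3.png

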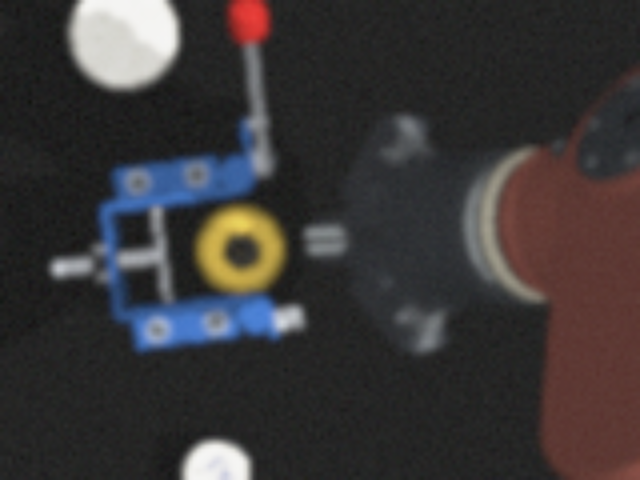

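The bottle is in the mouth, at crop pixel (241,250), with a gap of about 15 px crop to the stop at (163,253). I make the last push slowly with a light force limit.

Run:
```python
from h import *
b,bb,_=where()
d=EX;zt=.013*EZ;y=b[1]
P0,Q=tip(B(b[0]-OFF-.010,y)+zt,d);P1,_=tip(B(.042-OFF,y)+zt,d)
env.move_linear(P0,Q,.08,contact_N=8)
r=env.move_linear(P1,Q,.018,contact_N=2.5);F=env.read_wrist_force();t=bay(tippos());env.pause(.2)
print(r,F.round(2),(F@EX).round(2),"after",(env.read_wrist_force()@EX).round(2),t.round(4),"axis~",(t[0]+.0325).round(4))
p=env.read_position();env.move_linear(p-.006*d,Q,.02);env.move_linear(p-.03*d,Q,.08)
b,bb,c=where();print(b.round(4),bb,env.read_time())
cv2.imwrite("pics/p4.png",cv2.resize(c["image"][160:280,210:370],None,fx=4,fy=4))
```

```text
True [ 1.13 -1.13  0.76] -1.25 after -2.12 [-0.0026  0.0013  0.0127] axis~ 0.0299
[0.0269 0.0019] (np.int32(252), np.int32(212), np.int32(23), np.int32(22)) 27.875
```

View pics/p4.png

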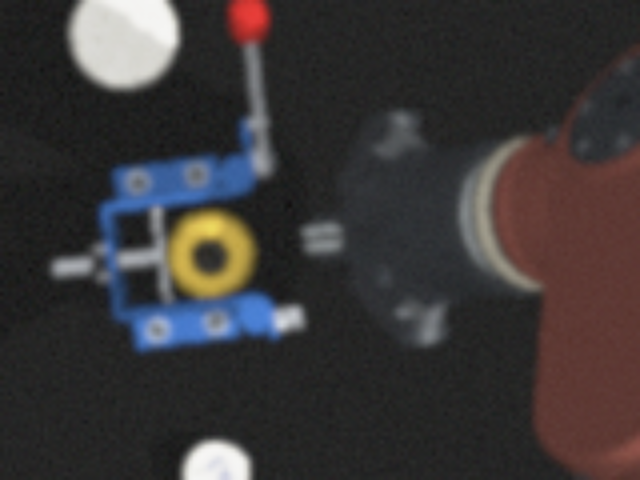

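The bottle is against the stop plate at crop (168,255), and the stem at (55,268) has not moved. I probe once, slowly, to be sure it did not spring back.

Run:
```python
from h import *
d=EX;Q=env.read_orientation();t0=bay(tippos())
def fx():
    v=[]
    for _ in range(5): v.append(env.read_wrist_force()@EX);env.pause(.03)
    return np.mean(v)
env.move_linear(env.read_position()+(-.0075-t0[0])*d,Q,.06);f0=fx();print("f0",f0.round(2))
for x in np.arange(-.0065,-.0005,.001):
    t=bay(tippos());env.move_linear(env.read_position()+(x-t[0])*d,Q,.01);f=fx()-f0;print(round(x,4),f.round(2))
    if f<-1.8:break
b,bb,c=where();print("pressed",b.round(4),bb)
p=env.read_position();env.move_linear(p-.004*d,Q,.01);b,bb,_=where();print("released",b.round(4),bb)
env.move_linear(p-.06*d,Q,.12);b,bb,_=where();print(b.round(4),bb,env.read_time())
```

```text
f0 -0.56
-0.0065 1.04
-0.0055 0.36
-0.0045 0.43
-0.0035 0.08
-0.0025 -0.52
-0.0015 -4.72
pressed [0.0272 0.0016] (np.int32(252), np.int32(212), np.int32(22), np.int32(22))
released [0.0272 0.0018] (np.int32(252), np.int32(212), np.int32(22), np.int32(22))
[0.0269 0.0019] (np.int32(252), np.int32(212), np.int32(23), np.int32(22)) 32.5083
```

The contact is stiff at the same place (onset at tip x = -2.5 mm) and the bottle did not move between pressed and released, so it is home. Next I close the bar.

Run:
```python
from h import *
ch=lambda s:print(s,round(env.read_time(),2),"F",np.round(env.read_wrist_force(),1),"w",round(env.read_gripper_width(),3))
c=env.read_camera("top")
hsv=cv2.cvtColor(c["image"],cv2.COLOR_BGR2HSV);m=cv2.inRange(hsv,(0,140,100),(7,255,255));m[:,:240]=0;m[:,320:]=0
n,l,s,ce=cv2.connectedComponentsWithStats(m);i=1+np.argmax(s[1:,4])
print("knob seen",ce[i],"expected",[proj(c,PIV+.114*(np.cos(t)*EY+np.sin(t)*EZ)).round(1)[0] for t in(2.1,2.2)])
env.move_linear(env.read_position()+.2*EZ,None,.25)
env.move_to(knobtcp(2.2,.09)+.001*EX,QD);env.ungrasp();ch("above")
if env.move_linear(knobtcp(2.2)+.001*EX,QD,.12,contact_N=8):ch("CONTACT");raise SystemExit
env.grasp(20);ch("grip")
if env.read_gripper_width()<.12: print("MISSED");raise SystemExit
for th in np.linspace(2.2,.03,9)[1:]:
    env.move_linear(knobtcp(th)+.001*EX,QD,.12);F=env.read_wrist_force()
    print(round(th,2),np.round(F,1),round(env.read_gripper_width(),3))
    if np.linalg.norm(F)>50 or env.read_gripper_width()<.12: ch("STOP");raise SystemExit
ch("down")
```

```text
knob seen [271.95495495 164.27927928] expected [array([273.4, 169.6]), array([272.8, 165.3])]
above 35.29 F [ 0.1 -0.4  0.2] w 1.0
grip 36.82 F [-1.   2.7  1.9] w 0.197
1.93 [ 0.2  3.5 -0.8] 0.196
1.66 [ 0.5  5.5 -1.1] 0.197
1.39 [ 0.   6.4 -1. ] 0.199
1.12 [-1.4  5.2  2.7] 0.198
0.84 [-3.8  5.4  3.7] 0.2
0.57 [-3.2  5.8  2.8] 0.199
0.3 [-3.   4.6  1.4] 0.199
0.03 [-3.   5.   0.3] 0.201
down 40.15 F [-3.   5.   0.3] w 0.201
```

Run:
```python
from h import *
print(env.move_linear(knobtcp(0)+.001*EX,QD,.03,contact_N=8),env.read_wrist_force().round(1))
env.ungrasp();env.move_linear(knobtcp(0,.1),QD,.15)
env.set_joints([1.012,0.217,1.613,0,1.311,-0.112]);print(env.read_time())
a=snap("top");b=snap("side")
def red(c,x0,x1):
    hsv=cv2.cvtColor(c["image"],cv2.COLOR_BGR2HSV);m=cv2.inRange(hsv,(0,150,120),(6,255,255));m[:,:x0]=0;m[:,x1:]=0
    n,l,s,ce=cv2.connectedComponentsWithStats(m);return ce[1+np.argmax(s[1:,4])].round(1)
print("knob top",red(a,240,320),"was 282.8,251.8; side",red(b,250,320),"was 300.1,223.0")
bb,mid,nz,pn=bottle(a);print(bb,bay(mid).round(4),None if pn is None else bay(pn).round(4))
A=cv2.resize(a["image"][120:300,200:340],(467,600),interpolation=cv2.INTER_CUBIC)
Bm=cv2.resize(b["image"][140:290,210:330],(333,416),interpolation=cv2.INTER_CUBIC)
o=np.zeros((600,800,3),np.uint8);o[:,:467]=A;o[:416,467:]=Bm;cv2.imwrite("pics/fin.png",o)
```

```text
False [-4.1  4.5  1.1]
43.85
knob top [282.8 251.8] was 282.8,251.8; side [299.2 223.7] was 300.1,223.0
(np.int32(252), np.int32(212), np.int32(23), np.int32(22)) [0.0258 0.0008 0.085 ] [0.0282 0.0028 0.118 ]
```

View pics/fin.png

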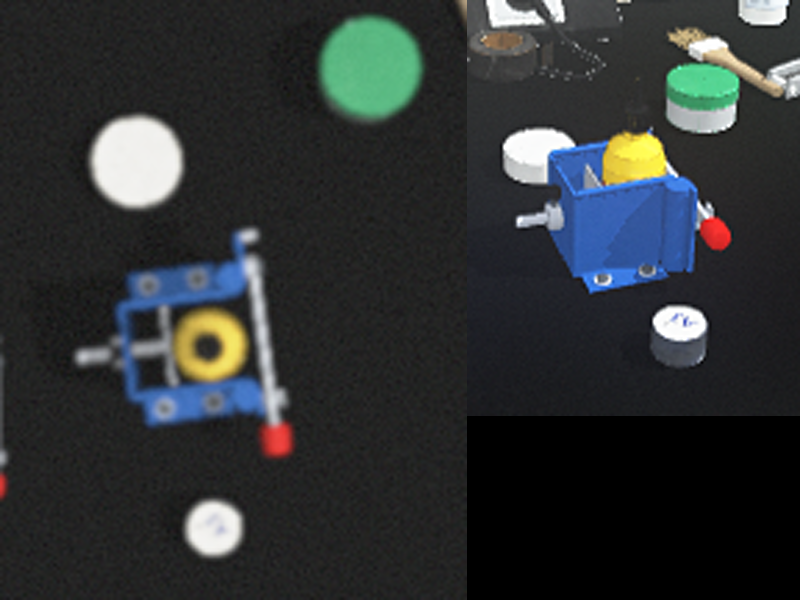

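The bar is down in its keeper, with the knob at (277,440) in the top crop, the same top pixel as at the start. The bottle stands upright against the stop at (210,345), and the tin, block and specimen are in place.

```bash
python3 -c "
from cell import env
print(env.job_done(),env.read_time())"
```

```text
the job is handed in; nothing more can be done
the job is handed in; nothing more can be done
```

The job is handed in at about 44 s: the bottle is upright in its bay against the back stop, the bar is down in its keeper, and the tin, specimen and reference block look undisturbed in the final pictures.

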